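Dock the tube block in the green bay of the bench fence

TASK

Push the blue tube block along the bench into the green bay, so that it sits flush against both the fence and the end stop at that bay. Push only from beside it, never reaching over it or taking hold of it, and keep it flat on the bench. Leave the jars and the steel cup standing where they are, and finish with the hand clear of everything.

Things in the scene. Friction and masses are not known exactly. Their poses are not given: they have to be found in the camera images.
- tube_block: loose blue plastic block, 75 (x) x 130 (y) x 40 (z) mm, about 0.45 kg (varies by a third either way; sliding it takes some 2 to 10 N), with six short capped test tubes fixed in its top, in two rows; the caps reach 66 mm above the bench. Origin: centre of the underside; z up, y along the length. Either way round is right.
- fence: fixed aluminium fence, a U seen from above, 30 mm high, walls 14 mm thick: a straight wall 428 mm long and at each end an end stop standing out 75 mm from its face. Origin: on the bench, middle of the face line. x points into the wall: the face is x = 0 and looks to -x, the open side, towards the robot. y runs along the wall: the end stops' inner faces are at y = +200 and -200 mm. z up.
- green_bay: green paint on the bench, 95 x 130 mm, in one of the two corners of fence and end stop, with a green stripe on the fence top (flat, nothing to bump into). Origin: where the centre of the block's underside is when it is flush with both walls, 37.5 mm off the fence and 65 mm off the end stop (y = +135 or -135 mm in the fence's frame); axes parallel to the fence's.
- orange_bay: the same in orange, in the other corner: not the place to use. Origin and axes likewise.
- white_jar: loose white lidded jar, 68 mm across, 100 mm tall, standing at one side of the work. Origin: centre of the underside. Leave alone.
- steel_cup: loose dark steel cup, 76 mm across, 75 mm tall, standing at the other side. Origin: centre of the underside. Leave alone.
- small_jar: loose small white jar with a red lid, 44 mm across, 45 mm tall, standing behind the fence. Origin: centre of the underside. Leave alone.
Not all that is in view belongs to the job. Of the things shaped like the tube_block, the blue one is meant.

How it is judged:
By the outcome, as a careful person would: the job done as asked, in the order asked, and still so for the second after the job is handed in, with the robot touching nothing.
It also fails if it takes over 61 s, if anything falls off the work surface, if the arm or the gripper's body presses on something with over 40 N, if the wrist force passes 120 N, or if a joint passes its speed limit or range.

ROBOT

A 6-joint arm with a two-finger parallel gripper is mounted at the origin on the work surface. World frame = base frame: x ahead of the robot, y to its left, z up, the work surface at z = 0. Lengths are in m, angles in rad, forces in N, time in s.
With the tool pointing down it reaches from about 0.275 to 0.75 m from the base axis. Payload 10.2 kg.
Tool frame: the origin (TCP) lies at the very end of the fingers, on their centre line; the grasp point (between the pads) lies 19 mm behind it; z points along the fingers, y is the line along which they close (so a half turn about z gives the same grasp; the last joint's range is limited). The gripper opens to 88 mm and grips with 3 to 60 N. Pads are 18 mm wide; open, the fingers measure 123 mm over their backs; the gripper's body (75 mm by 187 mm) begins 45 mm behind the grasp point.
Start: joints at [-1.448, 0.313, 1.498, -0, 1.331, -0.223], TCP at [0.178, -0.494, 0.239] pointing down, gripper open.
Joint ranges: [-2.94, 2.94], [-0.97, 2.17], [0.19, 2.56], [-1.23, 4.37], [0.02, 3.11], [-2.88, 2.88]. Speed limits (rad/s): [2.39, 2.39, 3.01, 3.14, 3.14, 3.14].

INTERFACE

Orientations are given as a unit quaternion [w, x, y, z].
In Python, from plant import telemetry, eyes, bot gives the robot as it stands.
- The arm moves only by the tool servo_tool, never from a script. Its argument "steps" is a list of rows, each a list of 7 numbers: the closure, from -1 (fully open) to 1 (shut), then the shift along the tool's x, y, z in units of 0.1 m (1.0 is 0.1 m), then the turn, a rotation vector about the tool's x, y, z in units of 45 degrees (1.0 is 45 degrees). In form: [[gripper, x, y, z, rx, ry, rz], ...]. A call has 1 to 8 rows; each row is the pose to reach, as a shift and turn from the pose commanded when the call began, along the tool's axes at that moment; what a row does not reach only later rows make up. A row lasts 1/10 s, in which the tool goes at most 50 mm and 8.59 degrees, less where a joint would pass 70% of its speed; a pose out of reach is approached as far as the arm can. A call with a number of a shift or a turn outside -1 to 1 is refused whole. A call with a gripper value outside its range is refused whole. The fingers move at their own pace and stop on an object; "force" is the grip in N (left out, the last holds). Time passes only in rows, so rows that repeat a pose let the fingers close. It gives the time, the measured TCP pose, the force, the opening and the grip force at its end, in the units of the state.
- telemetry.observe(): the state, without advancing time (a new reading comes with each control period).
- eyes.grab_frame(name): name is "side" or "top"; returns the picture (384x512x3 uint8, red, green, blue); there is no depth.
- eyes.calibration(name): a dict with "fx", "fy", "cx", "cy" (pixels), "R" (3x3) and "t" (3): a world point X has camera coordinates R X + t. Camera axes: x right, y down, z forward; pixel columns grow to the right and rows downward; lengths in m; the calibration is good to about 2 mm. A picture is of the moment at which its call begins. calibration takes no time and is no camera call.
- bot.sign_off(): hands the job in; it is judged then, once.
The state is a dict: "t": time; "joint_positions": joint angles; "joint_vel": joint speeds; "joint_torque": joint torques, N m; "tcp_pos": TCP position; "tcp_rot": TCP orientation; "ft_force": force on the tool from outside, world axes, zero at the start; "wrist_torque": the same for the moment, N m; "grip_width": finger opening in m; "grip_force": force on a finger pad.
Only numpy, scipy, OpenCV 4.12 (cv2) and the standard library are available. Lean on these libraries where they do the work, as an engineer would, in place of code of your own. Each camera call takes 0.05 s, during which the arm holds its last target. There are 200 camera calls.

## Working session

There is one attempt and no reset: what is moved stays moved. The work goes in short steps, Python scripts to look and compute and a tool call to move; the robot and the scene stay as the last step left them, time stands still between calls to the robot, and variables do not carry over. Pictures are saved under pics/ and viewed, at most 10 in all, crops included, and the job is handed in when it is done.

Besides the shell and the picture viewer there is one more tool, called after "Call:" as name(argument=value, ...) on one line, values as JSON. servo_tool: Moves the arm, as the interface text tells. Shifts and turns lie within -1 to 1; 1 stands for 0.1 m of shift or 45 degrees of turn. Its arguments: {"type":"object","properties":{"steps":{"type":"array"},"force":{"type":"number"}},"required":["steps"]}

```bash
mkdir -p pics; python3 - <<'E'
from plant import telemetry, eyes, bot
import cv2,numpy as np
for n in("top","side"):
    im=eyes.grab_frame(n); cv2.imwrite(f"pics/{n}0.png",im[:,:,::-1])
    c=eyes.calibration(n); print(n,c)
s=telemetry.observe(); print(s["t"],s["tcp_pos"],s["tcp_rot"],s["ft_force"],s["grip_width"])
E
```

```text
top {'fx': 464.7262650339516, 'fy': 464.7262650339516, 'cx': 261.8258000368192, 'cy': 199.04701657638682, 'R': array([[ 0.02565097, -0.99948563,  0.01924834],
       [-0.98153823, -0.02883173, -0.18908052],
       [ 0.18953823, -0.01404288, -0.98177292]]), 't': array([-0.02464302,  0.57467146,  1.37752945])}
side {'fx': 402.71173755100034, 'fy': 402.71173755100034, 'cx': 251.65325372299117, 'cy': 187.88342478882387, 'R': array([[-0.98429552, -0.17644836, -0.00532064],
       [-0.08123591,  0.47951222, -0.87376699],
       [ 0.15672607, -0.8596127 , -0.48631568]]), 't': array([0.5465958 , 0.09149088, 0.99275899])}
0.1 [ 0.17792271 -0.49372001  0.23824863] [-5.35518785e-04  9.85089407e-01  1.72042355e-01  3.48143276e-05] [0.44041577 0.75503991 0.42622095] 0.08825681238956228
```

View pics/top0.png

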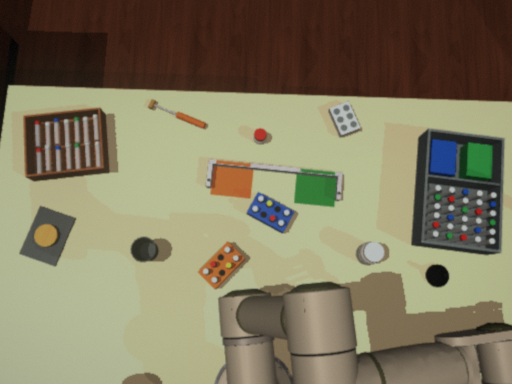

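View pics/side0.png

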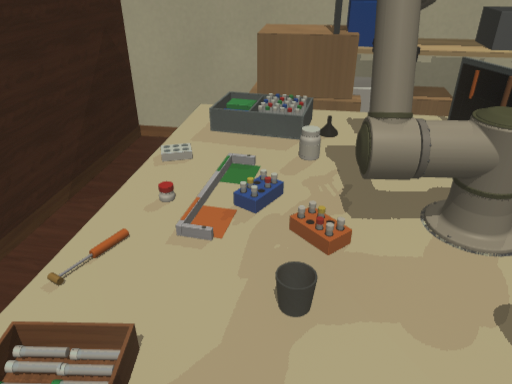

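The top view shows the blue block at about (271,212), the green bay at (317,188) at the right (-y) end of the fence, and the orange block at (222,265). The white jar is at (372,252), the cup at (145,250) and the small jar at (260,135). The side view shows the same layout.

```bash
cat > h.py <<'E'
import cv2,numpy as np
from plant import telemetry, eyes, bot
def ray(n,uv,z):
    c=eyes.calibration(n);uv=np.atleast_2d(uv).astype(float)
    d=np.c_[(uv[:,0]-c["cx"])/c["fx"],(uv[:,1]-c["cy"])/c["fy"],np.ones(len(uv))]@c["R"]
    o=-c["R"].T@c["t"]; return o+d*((z-o[2])/d[:,2])[:,None]
def tri(a,b):
    A=[];B=[]
    for n,uv in(("top",a),("side",b)):
        c=eyes.calibration(n);o=-c["R"].T@c["t"]
        d=c["R"].T@np.array([(uv[0]-c["cx"])/c["fx"],(uv[1]-c["cy"])/c["fy"],1]);d/=np.linalg.norm(d)
        P=np.eye(3)-np.outer(d,d);A.append(P);B.append(P@o)
    return np.linalg.lstsq(np.vstack(A),np.hstack(B),rcond=None)[0]
def mask(im,lo,hi,roi):
    h=cv2.cvtColor(im,cv2.COLOR_RGB2HSV);m=cv2.inRange(h,lo,hi);k=np.zeros_like(m)
    x0,y0,x1,y1=roi;k[y0:y1,x0:x1]=m[y0:y1,x0:x1];return k
def hull(m):
    cs,_=cv2.findContours(m,cv2.RETR_EXTERNAL,cv2.CHAIN_APPROX_NONE)
    return cv2.convexHull(np.vstack([c for c in cs if cv2.contourArea(c)>25]))
E
python3 - <<'E'
from h import *
t=eyes.grab_frame("top");s=eyes.grab_frame("side")
np.set_printoptions(precision=4,suppress=True)
for nm,n,im,lo,hi,roi in(("blue","top",t,(105,120,40),(130,255,255),(235,180,310,245)),("blue","side",s,(105,100,30),(130,255,255),(225,160,295,220)),
  ("green","top",t,(45,120,40),(80,255,255),(285,150,350,215)),("orange","top",t,(3,180,120),(14,255,255),(200,150,260,205))):
    h=hull(mask(im,lo,hi,roi)); print(nm,n,cv2.approxPolyDP(h,2.5,True)[:,0].tolist())
    if n=="top": 
        p=ray(n,h[:,0],.04 if nm=="blue" else 0)
        r=cv2.minAreaRect((p[:,:2]*1000).astype(np.float32));print(r, cv2.boxPoints(r).tolist())
a=cv2.resize(t[145:245,190:355],(800,485),interpolation=cv2.INTER_CUBIC)
b=cv2.resize(s[145:250,165:305],(800,600),interpolation=cv2.INTER_CUBIC)
cv2.imwrite("pics/a1.png",a[:,:,::-1]);cv2.imwrite("pics/b1.png",b[:,:,::-1])
E
```

```text
blue top [[258, 193], [293, 212], [282, 231], [248, 213]]
((538.2659301757812, -35.82402038574219), (125.84288024902344, 73.84771728515625), 62.763710021972656) [[476.6392517089844, -74.87052917480469], [542.2992553710938, -108.66777038574219], [599.892578125, 3.2224884033203125], [534.2326049804688, 37.01972961425781]]
blue side [[282, 182], [255, 212], [235, 204], [234, 192], [260, 176]]
green top [[297, 175], [335, 179], [333, 205], [295, 201]]
((620.564453125, -180.34585571289062), (125.65630340576172, 91.01592254638672), 85.86669158935547) [[570.6463623046875, -239.73049926757812], [661.425537109375, -246.29067993164062], [670.4825439453125, -120.96121215820312], [579.703369140625, -114.40103149414062]]
orange top [[217, 168], [251, 171], [249, 195], [215, 192]]
((640.3936767578125, 87.66932678222656), (117.49833679199219, 86.75542449951172), 85.8787612915039) [[592.906005859375, 32.18950271606445], [679.4371337890625, 25.954639434814453], [687.88134765625, 143.14915466308594], [601.3502197265625, 149.38401794433594]]
```

View pics/a1.png

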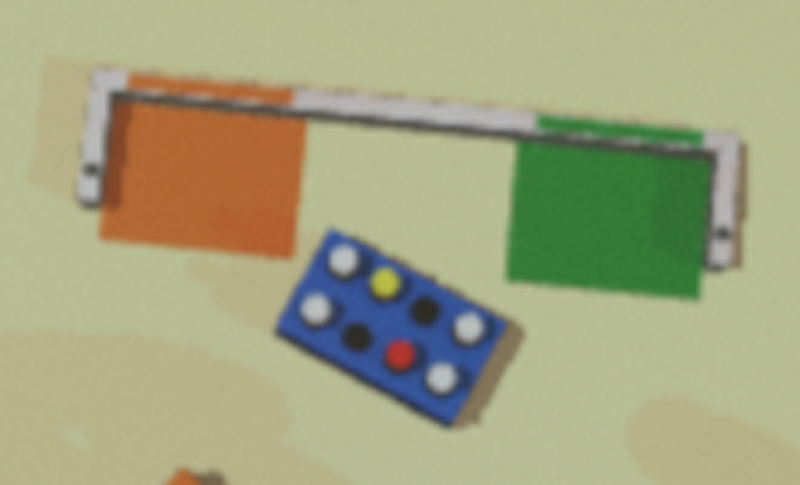

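View pics/b1.png

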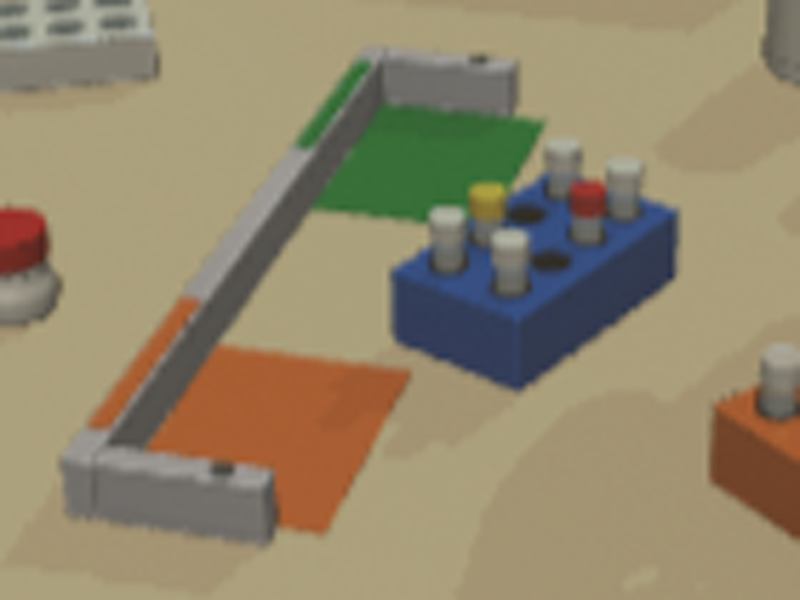

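The crops show the block's top corners (a1: (333,230), (275,330), (451,425), (523,325 incl. shadowed bench)) and the fence's inner top corners (a1: (113,92), (715,152)). In b1 the same block corners are at (392,270), (518,318), (678,210).

```bash
python3 - <<'E'
from h import *
np.set_printoptions(precision=4,suppress=True)
T=lambda u,v:((u+.5)/(800/165)-.5+190,(v+.5)/4.85-.5+145)
S=lambda u,v:((u+.5)/(800/140)-.5+165,(v+.5)/(600/105)-.5+145)
print("block top corners");
for a,b in(((333,229),(392,270)),((275,328),(518,318)),((451,423),(678,212))):
    print(tri(T(*a),S(*b)), ray("top",T(*a),.04)[0],ray("side",S(*b),.04)[0])
print("fence inner top: +y corner, -y corner")
for a,b in(((113,92),(110,450)),((715,152),(383,60))): print(tri(T(*a),S(*b)),ray("top",T(*a),.03)[0])
print("green tip inner",ray("top",T(707,268),.03)[0],tri(T(707,268),S(518,62)))
t=eyes.grab_frame("top")
for nm,(u,v),z in(("white",(373,253),.1),("whitebase",(371,250),0),("cup",(145,249),.075),("orangeblk",(222,265),.04),("small",(260,135),.045)): print(nm,ray("top",(u,v),z)[0])
# sub-pixel block lines: blue mask hull edges upscaled
m=mask(t,(105,120,70),(130,255,255),(235,180,310,245));p=ray("top",hull(m)[:,0],.04)[:,:2]*1000
print(cv2.minAreaRect(p.astype(np.float32)))
for n,roi,hu in(("green",(285,172,350,215),((45,120,40),(80,255,255))),("orange",(200,168,260,205),((3,180,120),(14,255,255)))):
    print(n,ray("top",cv2.approxPolyDP(hull(mask(t,*hu,roi)),2.5,True)[:,0],0)[:,:2].tolist())
E
```

```text
block top corners
[0.6027 0.0028 0.0378] [0.6007 0.0026 0.04  ] [0.6035 0.0061 0.04  ]
[0.5371 0.038  0.0392] [0.5351 0.0379 0.04  ] [0.5389 0.0389 0.04  ]
[ 0.4787 -0.0757  0.038 ] [ 0.4773 -0.0757  0.04  ] [ 0.4796 -0.0723  0.04  ]
fence inner top: +y corner, -y corner
[0.692  0.1497 0.0256] [0.6902 0.1492 0.03  ]
[ 0.6636 -0.2466  0.0281] [ 0.6617 -0.2464  0.03  ]
green tip inner [ 0.5842 -0.2408  0.03  ] [ 0.5848 -0.2396  0.0358]
white [ 0.415  -0.3383  0.1   ]
whitebase [ 0.4324 -0.3578  0.    ]
cup [0.4104 0.3337 0.075 ]
orangeblk [0.3712 0.1063 0.04  ]
small [0.7848 0.0022 0.045 ]
((538.265869140625, -35.823997497558594), (125.8428955078125, 73.84773254394531), 62.76369857788086)
green [[0.668439882119623, -0.12154031238240395], [0.6588563087269785, -0.24497437769769748], [0.573038260791571, -0.23818586594790092], [0.5825130189196448, -0.11609262197957304]]
orange [[0.677003146311799, 0.14432192310233938], [0.6772319381344569, 0.02781357910069101], [0.5977681723248367, 0.031839176216451666], [0.6041672171882422, 0.14747201656944808]]
```

```bash
cat >> h.py <<'E'
from scipy.spatial.transform import Rotation as Ro, Slerp
O=np.array([.6769,-.0485]);ey=np.array([.0715,.9974]);ex=np.array([.9974,-.0715]);PSI=-4.1
W=lambda x,y:O+ex*x/1000+ey*y/1000      # fence frame mm -> world
F=lambda p:np.array([(np.array(p)[:2]-O)@ex,(np.array(p)[:2]-O)@ey])*1000
def pose(x,y,z,phi,th=20,sgn=1):
    """tool leaning back by th, pushing towards heading phi (deg) with its sgn*x side"""
    p,t=np.radians([phi,th]);f=np.array([np.cos(p),np.sin(p),0]);Z=np.array([0,0,1])
    zz=-Z*np.cos(t)+f*np.sin(t);xx=sgn*(f*np.cos(t)+Z*np.sin(t))
    return np.array([x,y,z]),Ro.from_matrix(np.c_[xx,np.cross(zz,xx),zz])
def now():
    s=telemetry.observe();q=s["tcp_rot"];return np.array(s["tcp_pos"]),Ro.from_quat([q[1],q[2],q[3],q[0]])
def plan(*targets,start=None):
    p,R=start or now()
    for tp,tR in targets:
        d=R.inv().apply(tp-p);r=(R.inv()*tR).as_rotvec()
        n=int(np.ceil(max(np.abs(d).max()/.098,np.abs(r).max()/np.radians(44),1)))
        sl=Slerp([0,1],Ro.concatenate([R,tR]));a,A=p,R
        for i in range(1,n+1):
            b=p+(tp-p)*i/n;B=sl(i/n)
            print(np.round(np.r_[A.inv().apply(b-a)/.1,(A.inv()*B).as_rotvec()/np.radians(45)],3).tolist());a,A=b,B
        p,R=tp,tR;print("--")
E
python3 - <<'E'
from h import *
# behind block face by 35 mm standoff of the finger front
n=np.array([np.cos(np.radians(-27)),np.sin(np.radians(-27))]);c=np.array([.5385,-.0365])
q=c-n*(.0375+.009+.030);print(q)
plan(pose(*q,.2,-27),pose(*q,.06,-27),pose(*q,.017,-27))
E
```

```text
[ 0.470338   -0.00176973]
[0.884, -0.728, 0.077, -0.036, 0.084, 0.206]
[0.749, -0.863, 0.109, -0.036, 0.084, 0.206]
[0.592, -0.975, 0.126, -0.036, 0.084, 0.206]
[0.419, -1.06, 0.131, -0.036, 0.084, 0.206]
[0.234, -1.117, 0.121, -0.036, 0.084, 0.206]
--
[-0.239, -0.0, 0.658, 0.0, 0.0, 0.0]
[-0.239, -0.0, 0.658, 0.0, 0.0, 0.0]
--
[-0.147, -0.0, 0.404, 0.0, 0.0, 0.0]
--
```

Call:
servo_tool(steps=[[-1, 0.44, -0.36, 0.04, -0.018, 0.042, 0.103], [-1, 0.884, -0.728, 0.077, -0.036, 0.084, 0.206], [-1, 0.884, -0.728, 0.077, -0.036, 0.084, 0.206]])

```text
t: 0.55
tcp_pos: [0.2375, -0.3923, 0.2308]
tcp_rot: [0.008, 0.995, 0.092, 0.035]
ft_force: [0.5, -0.3, 0.1]
grip_width: 0.0882
grip_force: 0.0
```

Call:
servo_tool(steps=[[-1, 0.37, -0.43, 0.055, -0.018, 0.042, 0.103], [-1, 0.749, -0.863, 0.109, -0.036, 0.084, 0.206], [-1, 0.749, -0.863, 0.109, -0.036, 0.084, 0.206]])

```text
t: 0.85
tcp_pos: [0.2958, -0.2941, 0.2231]
tcp_rot: [0.016, 0.997, 0.011, 0.07]
ft_force: [0.1, -0.6, 0.2]
grip_width: 0.088
grip_force: 0.0
```

Call:
servo_tool(steps=[[-1, 0.3, -0.49, 0.06, -0.018, 0.042, 0.103], [-1, 0.592, -0.975, 0.126, -0.036, 0.084, 0.206], [-1, 0.592, -0.975, 0.126, -0.036, 0.084, 0.206]])

```text
t: 1.15
tcp_pos: [0.3542, -0.1956, 0.2155]
tcp_rot: [0.024, 0.992, -0.07, 0.104]
ft_force: [-0.4, -0.3, 0.7]
grip_width: 0.0883
grip_force: 0.0
```

Call:
servo_tool(steps=[[-1, 0.21, -0.5, 0.06, -0.018, 0.042, 0.103], [-1, 0.419, -1.0, 0.131, -0.036, 0.084, 0.206], [-1, 0.419, -1.0, 0.131, -0.036, 0.084, 0.206]])

```text
t: 1.45
tcp_pos: [0.412, -0.1037, 0.2081]
tcp_rot: [0.032, 0.979, -0.15, 0.137]
ft_force: [-0.0, -0.4, 1.2]
grip_width: 0.0883
grip_force: 0.0
```

```bash
python3 - <<'E'
from h import *
print(now()[0],telemetry.observe()["t"])
q=(.4703,-.0018)
plan(pose(*q,.2,-27),pose(*q,.11,-27),pose(*q,.017,-27))
E
```

```text
[ 0.41199017 -0.10368434  0.2081132 ] 1.45
[0.111, -0.575, 0.061, -0.019, 0.041, 0.103]
[0.062, -0.582, 0.055, -0.019, 0.041, 0.103]
--
[-0.308, -0.0, 0.846, 0.0, 0.0, 0.0]
--
[-0.318, -0.0, 0.874, 0.0, 0.0, 0.0]
--
```

Call:
servo_tool(steps=[[-1, 0.111, -0.575, 0.061, -0.019, 0.041, 0.103], [-1, 0.111, -0.575, 0.061, -0.019, 0.041, 0.103]])

```text
t: 1.65
tcp_pos: [0.4413, -0.0534, 0.2041]
tcp_rot: [0.037, 0.969, -0.19, 0.153]
ft_force: [-1.1, 0.4, 0.6]
grip_width: 0.0879
grip_force: 0.0
```

Call:
servo_tool(steps=[[-1, 0.031, -0.29, 0.027, -0.01, 0.02, 0.05], [-1, 0.062, -0.582, 0.055, -0.019, 0.041, 0.103], [-1, 0.062, -0.582, 0.055, -0.019, 0.041, 0.103]])

```text
t: 1.95
tcp_pos: [0.4705, -0.0022, 0.1999]
tcp_rot: [0.04, 0.958, -0.229, 0.168]
ft_force: [0.0, -0.2, 0.1]
grip_width: 0.088
grip_force: 0.0
```

Call:
servo_tool(steps=[[-1, -0.1, 0, 0.28, 0, 0, 0], [-1, -0.2, 0, 0.56, 0, 0, 0], [-1, -0.308, 0, 0.846, 0, 0, 0], [-1, -0.308, 0, 0.846, 0, 0, 0]])

```text
t: 2.35
tcp_pos: [0.4675, -0.0047, 0.1072]
tcp_rot: [0.041, 0.958, -0.23, 0.165]
ft_force: [-0.3, 0.1, -0.1]
grip_width: 0.0876
grip_force: 0.0
```

```bash
python3 - <<'E'
from h import *
s=telemetry.observe();print(now()[0],s["t"],s["ft_force"])
q=(.4703,-.0018)
plan(pose(*q,.017,-27))
t=eyes.grab_frame("top")
a=np.vstack([cv2.resize(t[120:300,180:400],(660,540),interpolation=cv2.INTER_CUBIC)])
cv2.imwrite("pics/a2.png",a[:,:,::-1])
E
```

```text
[ 0.46752119 -0.00471408  0.10720376] 2.35 [-0.30736423  0.1313527  -0.05962827]
[-0.291, -0.041, 0.854, 0.004, 0.01, 0.001]
--
```

View pics/a2.png

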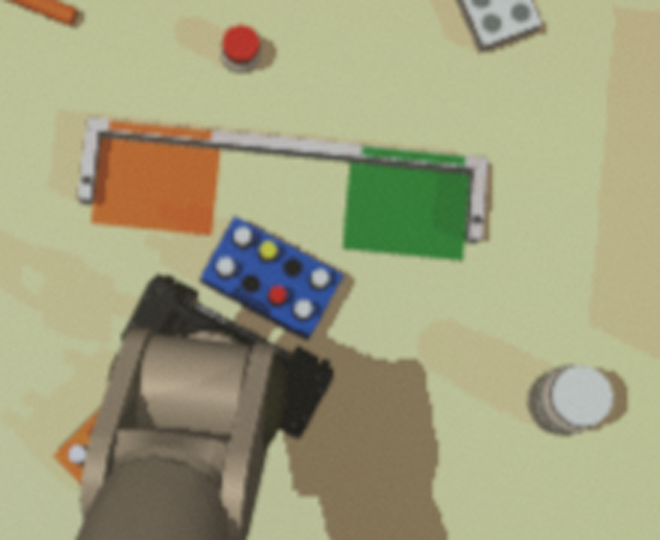

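The gripper sits behind the block's near long face, aligned with it at a2 (240,330). The orange block is lower left at (85,455), clear of the descent.

Call:
servo_tool(steps=[[-1, -0.1, -0.02, 0.28, 0, 0, 0], [-1, -0.2, -0.03, 0.56, 0, 0, 0], [-1, -0.25, -0.04, 0.71, 0, 0, 0], [-1, -0.291, -0.041, 0.854, 0.004, 0.01, 0], [-1, -0.291, -0.041, 0.854, 0.004, 0.01, 0]])

```text
t: 2.9
tcp_pos: [0.4731, -0.0021, 0.0201]
tcp_rot: [0.04, 0.957, -0.23, 0.172]
ft_force: [-0.2, 0.7, 0.1]
grip_width: 0.0883
grip_force: 0.0
```

```bash
python3 - <<'E'
from h import *
s=telemetry.observe();print(now()[0],s["t"],s["ft_force"],F(now()[0]))
# arc: block centre path in fence frame from (-138,1.6,yaw -23) to (-39.5,-20,0)
c0=F((.5385,-.0365));print(c0)
P=[]
xs=np.linspace(0,1,5);L=[]
for k in xs:
    yaw=-23*(1-k); cx=c0[0]+(-41-c0[0])*k; cy=c0[1]-22*(k*(2-k))
    h=np.radians(yaw); f=np.array([np.cos(h),np.sin(h)]); tc=np.array([cx,cy])-f*(37.5+9)
    L.append(pose(*W(*tc),.017,yaw+PSI))
plan(*L)
E
```

```text
[ 0.47312736 -0.00205089  0.02009565] 2.9 [-0.22647223  0.69820964  0.13092484] [-206.56394093   31.75860076]
[-138.89816    2.0732 ]
[0.246, 0.009, 0.124, -0.003, -0.008, 0.002]
--
[0.249, 0.04, 0.091, 0.044, 0.0, -0.12]
--
[0.241, 0.04, 0.088, 0.044, -0.0, -0.12]
--
[0.235, 0.038, 0.086, 0.044, 0.0, -0.12]
--
[0.232, 0.036, 0.085, 0.044, 0.0, -0.12]
--
```

Call:
servo_tool(steps=[[-1, 0.05, 0, 0.03, 0, 0, 0], [-1, 0.1, 0, 0.05, 0, 0, 0], [-1, 0.15, 0.01, 0.08, 0, 0, 0], [-1, 0.2, 0.01, 0.1, 0, -0.01, 0], [-1, 0.246, 0.01, 0.124, 0, -0.01, 0], [-1, 0.246, 0.01, 0.124, 0, -0.01, 0]])

```text
t: 3.5
tcp_pos: [0.4973, -0.0151, 0.0171]
tcp_rot: [0.039, 0.958, -0.23, 0.169]
ft_force: [-0.8, 0.1, -0.6]
grip_width: 0.0882
grip_force: 0.0
```

Call:
servo_tool(steps=[[-1, 0.04, 0.005, 0.015, 0.007, 0, -0.02], [-1, 0.083, 0.013, 0.03, 0.015, 0, -0.04], [-1, 0.125, 0.02, 0.045, 0.022, 0, -0.06], [-1, 0.166, 0.027, 0.06, 0.03, 0, -0.08], [-1, 0.207, 0.033, 0.075, 0.037, 0, -0.1], [-1, 0.249, 0.04, 0.09, 0.044, 0, -0.12], [-1, 0.249, 0.04, 0.09, 0.044, 0, -0.12]])

```text
t: 4.2
tcp_pos: [0.5182, -0.0303, 0.0167]
tcp_rot: [0.03, 0.968, -0.182, 0.17]
ft_force: [-2.2, 1.5, 0.6]
grip_width: 0.0882
grip_force: 1.0
```

Call:
servo_tool(steps=[[-1, 0.04, 0.005, 0.015, 0.007, 0, -0.02], [-1, 0.08, 0.013, 0.03, 0.015, 0, -0.04], [-1, 0.12, 0.02, 0.045, 0.022, 0, -0.06], [-1, 0.16, 0.027, 0.06, 0.03, 0, -0.08], [-1, 0.2, 0.033, 0.074, 0.037, 0, -0.1], [-1, 0.24, 0.04, 0.088, 0.044, 0, -0.12], [-1, 0.24, 0.04, 0.088, 0.044, 0, -0.12]])

```text
t: 4.9
tcp_pos: [0.5407, -0.0433, 0.0167]
tcp_rot: [0.022, 0.976, -0.133, 0.172]
ft_force: [-1.2, 2.0, 1.3]
grip_width: 0.0879
grip_force: 1.0
```

```bash
python3 - <<'E'
from h import *
s=telemetry.observe();print(now()[0],s["t"],s["ft_force"],F(now()[0]))
c0=np.array([-138.9,2.07]);L=[]
for k in(.5,.75,1):
    yaw=-23*(1-k); cx=c0[0]+(-41-c0[0])*k; cy=c0[1]-22*(k*(2-k))
    h=np.radians(yaw); f=np.array([np.cos(h),np.sin(h)]); tc=np.array([cx,cy])-f*46.5
    print(tc);L.append(pose(*W(*tc),.017,yaw+PSI))
plan(*L[1:])
t=eyes.grab_frame("side")
cv2.imwrite("pics/s2.png",cv2.resize(t[90:260,130:370],(720,510),interpolation=cv2.INTER_CUBIC)[:,:,::-1])
E
```

```text
[ 0.54069006 -0.04330856  0.01666828] 4.9 [-1.20386334  2.04038891  1.2774297 ] [-136.22697754   -4.5610686 ]
[-135.51649876   -5.15939105]
[-111.7410361   -13.89625514]
[-87.5  -19.93]
[0.244, 0.043, 0.085, 0.039, 0.001, -0.119]
--
[0.232, 0.036, 0.085, 0.044, 0.0, -0.12]
--
```

View pics/s2.png

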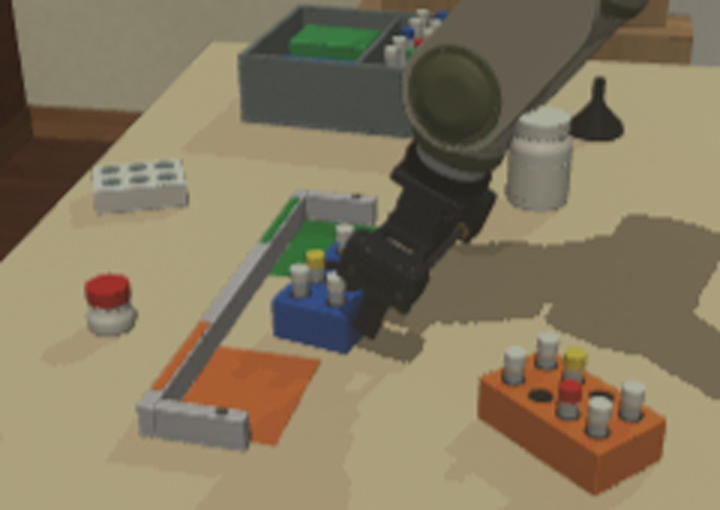

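The side view shows the block (s2 ≈ (320,310)) turning toward the fence with the fingers against its near face, and everything else undisturbed. I'll continue the push.

Call:
servo_tool(steps=[[-1, 0.04, 0.005, 0.015, 0.007, 0, -0.02], [-1, 0.08, 0.013, 0.03, 0.015, 0, -0.04], [-1, 0.12, 0.02, 0.045, 0.022, 0, -0.06], [-1, 0.16, 0.027, 0.058, 0.03, 0, -0.08], [-1, 0.2, 0.033, 0.072, 0.037, 0, -0.1], [-1, 0.242, 0.042, 0.085, 0.042, 0, -0.12], [-1, 0.242, 0.042, 0.085, 0.042, 0, -0.12]])

```text
t: 5.65
tcp_pos: [0.5647, -0.0544, 0.0169]
tcp_rot: [0.014, 0.981, -0.084, 0.173]
ft_force: [-1.4, -0.1, 0.2]
grip_width: 0.0882
grip_force: 0.5
```

Call:
servo_tool(steps=[[-1, 0.04, 0.005, 0.015, 0.007, 0, -0.02], [-1, 0.08, 0.013, 0.03, 0.015, 0, -0.04], [-1, 0.12, 0.02, 0.045, 0.022, 0, -0.06], [-1, 0.155, 0.025, 0.058, 0.03, 0, -0.08], [-1, 0.19, 0.03, 0.07, 0.037, 0, -0.1], [-1, 0.222, 0.036, 0.081, 0.044, 0, -0.12], [-1, 0.222, 0.036, 0.081, 0.044, 0, -0.12]])

```text
t: 6.35
tcp_pos: [0.5876, -0.062, 0.0169]
tcp_rot: [0.005, 0.984, -0.034, 0.174]
ft_force: [-1.6, 0.5, -0.4]
grip_width: 0.0882
grip_force: 0.4
```

```bash
python3 - <<'E'
from h import *
s=telemetry.observe();print(now()[0],s["t"],s["ft_force"],F(now()[0]))
# retreat to x-30, then lift and go round; end-push start pose
t=eyes.grab_frame("top")
h=hull(mask(t,(105,120,40),(130,255,255),(225,150,345,245)))
for q in ray("top",cv2.approxPolyDP(h,2.5,True)[:,0],.04):print(F(q))
b=np.radians(-20)
plan(pose(*W(-125,-22),.017,PSI),pose(*W(-125,-22),.1,PSI))
E
```

```text
[ 0.58759385 -0.06202578  0.01693088] 6.35 [-1.61461001  0.45639515 -0.43476386] [-88.10686122 -19.87600535]
[-8.84497031 43.92461912]
[ -6.00077639 -79.43708769]
[-67.34448392 -81.31254093]
[-77.83936351 -72.75326446]
[-66.95616292  41.38240517]
[-0.345, 0.021, -0.126, -0.003, -0.001, 0.001]
--
[0.284, -0.0, -0.78, 0.0, 0.0, 0.0]
--
```

Call:
servo_tool(steps=[[-1, -0.17, 0, -0.06, 0, 0, 0], [-1, -0.345, 0.02, -0.126, 0, 0, 0], [-1, -0.345, 0.02, -0.126, 0, 0, 0], [-1, -0.2, 0.02, -0.516, 0, 0, 0], [-1, -0.061, 0.02, -0.906, 0, 0, 0], [-1, -0.061, 0.02, -0.906, 0, 0, 0]])

```text
t: 7.0
tcp_pos: [0.5538, -0.0625, 0.1057]
tcp_rot: [0.007, 0.983, -0.035, 0.179]
ft_force: [0.1, -0.0, 0.5]
grip_width: 0.0881
grip_force: 0.0
```

```bash
python3 - <<'E'
from h import *
s=telemetry.observe();print(now()[0],s["t"],s["ft_force"],F(now()[0]))
P=PSI-90
t=eyes.grab_frame("top")
h=hull(mask(t,(105,120,40),(130,255,255),(225,150,345,245)))
for q in ray("top",cv2.approxPolyDP(h,2.5,True)[:,0],.04):print(F(q))
plan(pose(*W(-130,90),.13,P,20,-1),pose(*W(-40,90),.13,P,20,-1),pose(*W(-40,90),.017,P,20,-1))
E
```

```text
[ 0.55380502 -0.06251002  0.10570623] 7.0 [ 0.1242683  -0.0231816   0.48329025] [-121.77321457  -22.77488461]
[-8.84497031 43.92461912]
[ -6.00077639 -79.43708769]
[-76.8913623  -82.09781988]
[-79.6808471   40.13182084]
[0.01, -0.375, -0.092, 0.002, -0.234, -0.677]
[0.182, -0.322, -0.11, 0.002, -0.234, -0.677]
[0.297, -0.192, -0.155, 0.002, -0.234, -0.677]
--
[-0.0, 0.9, 0.0, 0.0, 0.0, 0.0]
--
[0.193, 0.0, 0.531, 0.0, 0.0, 0.0]
[0.193, 0.0, 0.531, 0.0, 0.0, 0.0]
--
```

Call:
servo_tool(steps=[[0.5, 0, -0.1, -0.02, 0, -0.058, -0.169], [0.5, 0.005, -0.19, -0.045, 0, -0.117, -0.338], [0.5, 0.008, -0.28, -0.07, 0, -0.175, -0.507], [0.5, 0.01, -0.375, -0.092, 0.002, -0.234, -0.677], [0.5, 0.01, -0.375, -0.092, 0.002, -0.234, -0.677]])

```text
t: 7.55
tcp_pos: [0.5516, -0.0228, 0.1084]
tcp_rot: [0.046, 0.97, 0.226, 0.076]
ft_force: [-0.3, -0.4, -1.1]
grip_width: 0.0501
grip_force: 0.0
```

Call:
servo_tool(steps=[[0.5, 0.045, -0.08, -0.03, 0, -0.058, -0.169], [0.5, 0.09, -0.16, -0.055, 0, -0.117, -0.338], [0.5, 0.135, -0.24, -0.08, 0, -0.175, -0.507], [0.5, 0.182, -0.322, -0.11, 0.002, -0.234, -0.677], [0.5, 0.182, -0.322, -0.11, 0.002, -0.234, -0.677]])

```text
t: 8.05
tcp_pos: [0.5516, 0.0146, 0.1173]
tcp_rot: [0.084, 0.88, 0.466, -0.027]
ft_force: [-0.2, 0.2, 0.7]
grip_width: 0.0221
grip_force: 0.0
```

Call:
servo_tool(steps=[[0.5, 0.075, -0.05, -0.04, 0, -0.058, -0.169], [0.5, 0.15, -0.1, -0.08, 0, -0.117, -0.338], [0.5, 0.22, -0.15, -0.12, 0, -0.175, -0.507], [0.5, 0.297, -0.192, -0.155, 0.002, -0.234, -0.677], [0.5, 0.297, -0.192, -0.155, 0.002, -0.234, -0.677]])

```text
t: 8.55
tcp_pos: [0.5516, 0.0519, 0.1263]
tcp_rot: [0.115, 0.722, 0.671, -0.128]
ft_force: [0.6, -0.3, 0.1]
grip_width: 0.022
grip_force: 0.0
```

```bash
python3 - <<'E'
from h import *
s=telemetry.observe();print(now()[0],s["t"],s["ft_force"],s["joint_positions"],F(now()[0]))
P=PSI-90
plan(pose(*W(-40,90),.13,P,20,-1),pose(*W(-40,90),.017,P,20,-1))
E
```

```text
[0.55158289 0.05186951 0.12629495] 8.55 [ 0.617342   -0.29607839  0.05836533] [ 0.03398041  0.54609704  1.50069007 -0.3738515   1.16575641  0.26793849] [-132.16770309   91.1483765 ]
[-0.023, 0.922, -0.037, -0.008, -0.005, -0.0]
--
[0.193, 0.0, 0.531, 0.0, 0.0, 0.0]
[0.193, 0.0, 0.531, 0.0, 0.0, 0.0]
--
```

Call:
servo_tool(steps=[[0.5, -0.01, 0.3, -0.02, 0, 0, 0], [0.5, -0.02, 0.6, -0.03, 0, 0, 0], [0.5, -0.023, 0.922, -0.037, -0.008, -0.005, 0], [0.5, -0.023, 0.922, -0.037, -0.008, -0.005, 0]])

```text
t: 8.95
tcp_pos: [0.6457, 0.0416, 0.1298]
tcp_rot: [0.119, 0.723, 0.669, -0.126]
ft_force: [-0.0, -0.1, -0.3]
grip_width: 0.0219
grip_force: 0.0
```

Call:
servo_tool(steps=[[0.5, 0.1, 0, 0.27, 0, 0, 0], [0.5, 0.2, 0, 0.53, 0, 0, 0], [0.5, 0.3, 0, 0.82, 0, 0, 0], [0.5, 0.33, 0, 0.92, 0, 0, 0], [0.5, 0.33, 0, 0.92, 0, 0, 0]])

```text
t: 9.45
tcp_pos: [0.6425, 0.0422, 0.0321]
tcp_rot: [0.118, 0.721, 0.67, -0.128]
ft_force: [-0.2, 0.3, 0.0]
grip_width: 0.0218
grip_force: 0.0
```

```bash
python3 - <<'E'
from h import *
s=telemetry.observe();print(now()[0],s["t"],s["ft_force"],F(now()[0]))
t=eyes.grab_frame("top")
cv2.imwrite("pics/a3.png",cv2.resize(t[100:300,150:400],(750,600),interpolation=cv2.INTER_CUBIC)[:,:,::-1])
P=PSI-90
plan(pose(*W(-40,90),.017,P,20,-1),pose(*W(-40,45),.017,P,20,-1),pose(*W(-40,-20),.017,P,20,-1),pose(*W(-40,-53),.017,P,20,-1))
E
```

```text
[0.64252374 0.04223755 0.03211843] 9.45 [-0.16591707  0.27854809  0.02349502] [-40.77461973  88.04372952]
[0.073, -0.001, 0.152, -0.0, 0.001, -0.002]
--
[-0.423, -0.0, 0.154, 0.0, 0.0, 0.0]
--
[-0.611, -0.0, 0.222, 0.0, 0.0, 0.0]
--
[-0.31, -0.0, 0.113, 0.0, 0.0, 0.0]
--
```

View pics/a3.png

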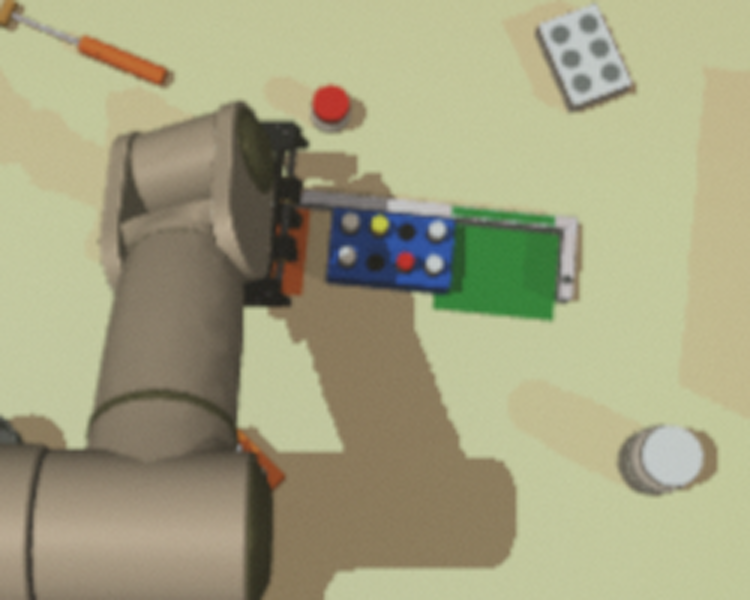

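The block sits parallel near the fence at a3 (390,250). The gripper is at its +y end, and the green bay is free to the right. The small jar at (330,105) is clear of the gripper body.

Call:
servo_tool(steps=[[0.5, 0.04, 0, 0.08, 0, 0, 0], [0.5, 0.073, 0, 0.152, 0, 0, 0], [0.5, 0.073, 0, 0.152, 0, 0, 0], [0.5, -0.01, 0, 0.18, 0, 0, 0], [0.5, -0.1, 0, 0.213, 0, 0, 0], [0.5, -0.19, 0, 0.246, 0, 0, 0], [0.5, -0.27, 0, 0.275, 0, 0, 0], [0.5, -0.35, 0, 0.306, 0, 0, 0]])

```text
t: 10.3
tcp_pos: [0.6407, -0.0008, 0.0169]
tcp_rot: [0.119, 0.72, 0.671, -0.127]
ft_force: [-0.1, 4.0, 1.3]
grip_width: 0.022
grip_force: 2.2
```

Call:
servo_tool(steps=[[0.5, -0.08, 0, 0.03, 0, 0, 0], [0.5, -0.16, 0, 0.058, 0, 0, 0], [0.5, -0.24, 0, 0.087, 0, 0, 0], [0.5, -0.32, 0, 0.116, 0, 0, 0], [0.5, -0.4, 0, 0.145, 0, 0, 0], [0.5, -0.48, 0, 0.174, 0, 0, 0], [0.5, -0.55, 0, 0.2, 0, 0, 0], [0.5, -0.611, 0, 0.222, 0, 0, 0]])

```text
t: 11.1
tcp_pos: [0.6359, -0.0658, 0.0168]
tcp_rot: [0.119, 0.72, 0.671, -0.128]
ft_force: [0.7, 4.5, 3.0]
grip_width: 0.0223
grip_force: 2.6
```

```bash
python3 - <<'E'
from h import *
s=telemetry.observe();print(now()[0],s["t"],s["ft_force"],F(now()[0]))
t=eyes.grab_frame("top")
h=hull(mask(t,(105,120,40),(130,255,255),(225,150,345,245)))
for q in ray("top",cv2.approxPolyDP(h,2.5,True)[:,0],.04):print(F(q))
plan(pose(*W(-40,-50),.017,PSI-90,20,-1))
E
```

```text
[ 0.63591744 -0.06576933  0.01681204] 11.1 [0.68258814 4.52231807 3.00644159] [-39.6412465  -20.15468283]
[-10.50608051 -35.44703457]
[  -7.66310566 -158.8174993 ]
[ -78.84090887 -157.63056893]
[-78.45330445 -35.11797062]
[-0.272, -0.003, 0.097, -0.0, 0.002, 0.001]
--
```

Call:
servo_tool(steps=[[0.5, -0.05, 0, 0.018, 0, 0, 0], [0.5, -0.1, 0, 0.036, 0, 0, 0], [0.5, -0.15, 0, 0.054, 0, 0, 0], [0.5, -0.2, 0, 0.072, 0, 0, 0], [0.5, -0.25, 0, 0.09, 0, 0, 0], [0.5, -0.282, 0, 0.101, 0, 0, 0], [0.5, -0.282, 0, 0.101, 0, 0, 0]])

```text
t: 11.85
tcp_pos: [0.6337, -0.0957, 0.0169]
tcp_rot: [0.119, 0.72, 0.671, -0.128]
ft_force: [-0.3, 0.4, 1.4]
grip_width: 0.0222
grip_force: 0.7
```

Call:
servo_tool(steps=[[0.5, -0.01, 0, 0.004, 0, 0, 0], [0.5, -0.02, 0, 0.008, 0, 0, 0], [0.5, -0.03, 0, 0.011, 0, 0, 0], [0.5, -0.04, 0, 0.015, 0, 0, 0], [0.5, -0.04, 0, 0.015, 0, 0, 0]])

```text
t: 12.35
tcp_pos: [0.6335, -0.0993, 0.0168]
tcp_rot: [0.119, 0.72, 0.671, -0.128]
ft_force: [0.5, 3.8, 1.1]
grip_width: 0.022
grip_force: 1.9
```

Call:
servo_tool(steps=[[0.5, -0.01, 0, 0.004, 0, 0, 0], [0.5, -0.02, 0, 0.008, 0, 0, 0], [0.5, -0.02, 0, 0.008, 0, 0, 0]])

```text
t: 12.65
tcp_pos: [0.6334, -0.1016, 0.0168]
tcp_rot: [0.119, 0.72, 0.671, -0.128]
ft_force: [0.4, 3.9, 1.8]
grip_width: 0.0223
grip_force: 1.9
```

Call:
servo_tool(steps=[[0.5, -0.01, 0, 0.004, 0, 0, 0], [0.5, -0.02, 0, 0.008, 0, 0, 0], [0.5, -0.02, 0, 0.008, 0, 0, 0]])

```text
t: 12.95
tcp_pos: [0.6333, -0.1037, 0.0168]
tcp_rot: [0.119, 0.72, 0.671, -0.128]
ft_force: [0.7, 3.6, 1.5]
grip_width: 0.0221
grip_force: 2.0
```

Call:
servo_tool(steps=[[0.5, -0.01, 0, 0.004, 0, 0, 0], [0.5, -0.015, 0, 0.006, 0, 0, 0], [0.5, -0.015, 0, 0.006, 0, 0, 0]])

```text
t: 13.25
tcp_pos: [0.6333, -0.1045, 0.0168]
tcp_rot: [0.119, 0.72, 0.672, -0.127]
ft_force: [0.3, 8.4, 3.6]
grip_width: 0.0218
grip_force: 4.3
```

Call:
servo_tool(steps=[[0.5, -0.01, 0, 0.004, 0, 0, 0], [0.5, -0.015, 0, 0.006, 0, 0, 0], [0.5, -0.015, 0, 0.006, 0, 0, 0]])

```text
t: 13.55
tcp_pos: [0.6332, -0.1048, 0.0168]
tcp_rot: [0.118, 0.72, 0.672, -0.127]
ft_force: [0.6, 15.4, 6.0]
grip_width: 0.0217
grip_force: 7.8
```

```bash
python3 - <<'E'
from h import *
print(F(now()[0]))
P=PSI-90
plan(pose(*W(-40,-25),.017,P,20,-1),pose(*W(-40,-20),.11,P,20,-1),pose(*W(-135,-20),.13,P,20,-1),pose(*W(-140,-130),.13,PSI),pose(*W(-140,-130),.017,PSI),pose(*W(-95,-130),.017,PSI))
E
```

```text
[-39.53804602 -59.29660391]
[0.322, -0.004, -0.119, 0.001, -0.001, 0.002]
--
[-0.271, 0.0, -0.891, 0.0, 0.0, 0.0]
--
[-0.068, -0.95, -0.188, 0.0, 0.0, 0.0]
--
[-0.345, -0.017, 0.125, -0.0, 0.232, 0.678]
[-0.321, 0.165, 0.063, -0.0, 0.232, 0.678]
[-0.199, 0.308, 0.014, 0.0, 0.232, 0.678]
--
[-0.193, 0.0, 0.531, 0.0, 0.0, 0.0]
[-0.193, 0.0, 0.531, 0.0, 0.0, 0.0]
--
[0.423, 0.0, 0.154, 0.0, 0.0, 0.0]
--
```

Call:
servo_tool(steps=[[0.5, 0.1, 0, -0.036, 0, 0, 0], [0.5, 0.34, 0, -0.124, 0, 0, 0], [0.5, 0.34, 0, -0.124, 0, 0, 0], [0.5, 0.2, 0, -0.52, 0, 0, 0], [0.5, 0.07, 0, -0.96, 0, 0, 0], [0.5, 0.07, 0, -0.96, 0, 0, 0]])

```text
t: 14.15
tcp_pos: [0.6384, -0.0685, 0.1108]
tcp_rot: [0.123, 0.721, 0.671, -0.125]
ft_force: [1.2, -0.1, -0.4]
grip_width: 0.022
grip_force: 0.0
```

Call:
servo_tool(steps=[[0.5, -0.02, -0.3, -0.08, 0, 0, 0], [0.5, -0.05, -0.6, -0.14, 0, 0, 0], [0.5, -0.068, -0.95, -0.188, 0, 0, 0], [0.5, -0.068, -0.95, -0.188, 0, 0, 0]])

```text
t: 14.55
tcp_pos: [0.5377, -0.0608, 0.1241]
tcp_rot: [0.118, 0.72, 0.671, -0.129]
ft_force: [0.8, 0.7, -0.1]
grip_width: 0.0216
grip_force: 0.0
```

Call:
servo_tool(steps=[[-0.4, -0.08, 0, 0.03, 0, 0.058, 0.169], [-0.4, -0.17, -0.01, 0.06, 0, 0.117, 0.338], [-0.4, -0.26, -0.015, 0.09, 0, 0.175, 0.507], [-0.4, -0.345, -0.017, 0.125, 0, 0.232, 0.678], [-0.4, -0.345, -0.017, 0.125, 0, 0.232, 0.678]])

```text
t: 15.05
tcp_pos: [0.5367, -0.0992, 0.1243]
tcp_rot: [0.087, 0.881, 0.465, -0.027]
ft_force: [0.3, -0.3, 0.0]
grip_width: 0.0599
grip_force: 0.0
```

Call:
servo_tool(steps=[[-0.4, -0.08, 0.04, 0.015, 0, 0.058, 0.169], [-0.4, -0.16, 0.08, 0.03, 0, 0.117, 0.338], [-0.4, -0.24, 0.12, 0.045, 0, 0.175, 0.507], [-0.4, -0.321, 0.165, 0.063, 0, 0.232, 0.678], [-0.4, -0.321, 0.165, 0.063, 0, 0.232, 0.678]])

```text
t: 15.55
tcp_pos: [0.5322, -0.1345, 0.1242]
tcp_rot: [0.049, 0.97, 0.225, 0.076]
ft_force: [-0.9, 0.3, -0.2]
grip_width: 0.0617
grip_force: 0.0
```

Call:
servo_tool(steps=[[-0.4, -0.05, 0.08, 0.005, 0, 0.058, 0.169], [-0.4, -0.1, 0.15, 0.01, 0, 0.117, 0.338], [-0.4, -0.15, 0.23, 0.012, 0, 0.175, 0.507], [-0.4, -0.199, 0.308, 0.014, 0, 0.232, 0.678], [-0.4, -0.199, 0.308, 0.014, 0, 0.232, 0.678]])

```text
t: 16.05
tcp_pos: [0.528, -0.1699, 0.1241]
tcp_rot: [0.007, 0.984, -0.033, 0.173]
ft_force: [-0.0, 0.6, 0.7]
grip_width: 0.0617
grip_force: 0.0
```

```bash
python3 - <<'E'
from h import *
s=telemetry.observe();print(now()[0],s["t"],s["ft_force"],F(now()[0]))
plan(pose(*W(-140,-130),.06,PSI),pose(*W(-140,-130),.017,PSI),pose(*W(-98,-130),.017,PSI))
t=eyes.grab_frame("top")
h=hull(mask(t,(105,120,40),(130,255,255),(225,150,345,245)))
for q in ray("top",cv2.approxPolyDP(h,2.5,True)[:,0],.04):print(F(q))
cv2.imwrite("pics/a4.png",cv2.resize(t[100:300,200:450],(750,600),interpolation=cv2.INTER_CUBIC)[:,:,::-1])
E
```

```text
[ 0.52796186 -0.16994577  0.12414142] 16.05 [-0.0049072   0.59055128  0.67628651] [-139.86752914 -131.77908425]
[-0.219, -0.019, 0.603, 0.001, 0.003, 0.006]
--
[-0.147, 0.0, 0.404, 0.0, 0.0, 0.0]
--
[0.395, 0.0, 0.144, 0.0, 0.0, 0.0]
--
[-10.20202272 -70.27500337]
[  -6.05342478 -174.5549395 ]
[ -26.40887911 -198.10538644]
[ -74.73214516 -198.18326908]
[-80.69986103 -76.13174394]
```

View pics/a4.png

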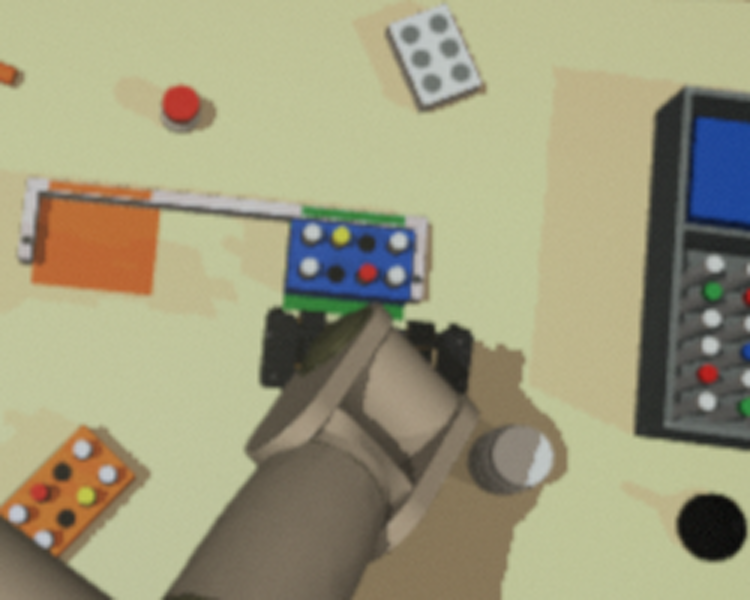

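Block is now against the end stop and nearly at the fence (a4 ≈ (350,258)), with a small gap on the fence side. The white jar at (515,455) is clear of the gripper.

Call:
servo_tool(steps=[[-0.4, -0.07, 0, 0.2, 0, 0, 0], [-0.4, -0.14, -0.01, 0.4, 0, 0, 0], [-0.4, -0.219, -0.019, 0.603, 0, 0, 0], [-0.4, -0.3, -0.019, 0.81, 0, 0, 0], [-0.4, -0.366, -0.019, 1.0, 0, 0, 0], [-0.4, -0.366, -0.019, 1.0, 0, 0, 0]])

```text
t: 16.7
tcp_pos: [0.5277, -0.1664, 0.0159]
tcp_rot: [0.006, 0.985, -0.031, 0.171]
ft_force: [0.0, 0.6, 0.4]
grip_width: 0.0618
grip_force: 0.0
```

Call:
servo_tool(steps=[[-0.4, 0.1, 0, 0.036, 0, 0, 0], [-0.4, 0.2, 0, 0.072, 0, 0, 0], [-0.4, 0.3, 0, 0.108, 0, 0, 0], [-0.4, 0.395, 0, 0.144, 0, 0, 0], [-0.4, 0.395, 0, 0.144, 0, 0, 0]])

```text
t: 17.2
tcp_pos: [0.5716, -0.1709, 0.019]
tcp_rot: [0.007, 0.984, -0.033, 0.174]
ft_force: [0.8, 0.0, 1.4]
grip_width: 0.0617
grip_force: 0.0
```

Call:
servo_tool(steps=[[-0.4, 0.02, 0, 0.007, 0, 0, 0], [-0.4, 0.04, 0, 0.014, 0, 0, 0], [-0.4, 0.06, 0, 0.021, 0, 0, 0], [-0.4, 0.08, 0, 0.028, 0, 0, 0], [-0.4, 0.08, 0, 0.028, 0, 0, 0]])

```text
t: 17.7
tcp_pos: [0.5788, -0.1718, 0.0183]
tcp_rot: [0.007, 0.984, -0.035, 0.174]
ft_force: [-0.5, -0.0, -0.0]
grip_width: 0.0612
grip_force: 0.0
```

```bash
python3 - <<'E'
from h import *
print(F(now()[0]),now()[0])
plan(pose(*W(-88,-130),.017,PSI))
E
```

```text
[ -89.01877849 -129.99371015] [ 0.57881018 -0.17180087  0.0183458 ]
[0.005, -0.0, 0.016, 0.001, -0.0, 0.002]
--
```

Call:
servo_tool(steps=[[-0.4, 0.01, 0, 0.012, 0, 0, 0], [-0.4, 0.02, 0, 0.016, 0, 0, 0], [-0.4, 0.02, 0, 0.016, 0, 0, 0]])

```text
t: 18.0
tcp_pos: [0.5807, -0.1718, 0.0174]
tcp_rot: [0.006, 0.984, -0.034, 0.173]
ft_force: [-5.1, 0.0, 3.4]
grip_width: 0.0617
grip_force: 2.5
```

Call:
servo_tool(steps=[[-0.4, 0.01, 0, 0.004, 0, 0, 0], [-0.4, 0.02, 0, 0.007, 0, 0, 0], [-0.4, 0.02, 0, 0.007, 0, 0, 0]])

```text
t: 18.3
tcp_pos: [0.5828, -0.1719, 0.0174]
tcp_rot: [0.006, 0.984, -0.034, 0.173]
ft_force: [-4.8, -0.0, 2.9]
grip_width: 0.0618
grip_force: 2.5
```

Call:
servo_tool(steps=[[-0.4, 0.01, 0, 0.004, 0, 0, 0], [-0.4, 0.015, 0, 0.005, 0, 0, 0], [-0.4, 0.015, 0, 0.005, 0, 0, 0]])

```text
t: 18.6
tcp_pos: [0.5843, -0.172, 0.0174]
tcp_rot: [0.006, 0.984, -0.034, 0.173]
ft_force: [-4.9, 0.7, 3.7]
grip_width: 0.0618
grip_force: 2.6
```

Call:
servo_tool(steps=[[-0.4, 0.01, 0, 0.004, 0, 0, 0], [-0.4, 0.015, 0, 0.005, 0, 0, 0], [-0.4, 0.015, 0, 0.005, 0, 0, 0]])

```text
t: 18.9
tcp_pos: [0.585, -0.172, 0.0173]
tcp_rot: [0.006, 0.984, -0.034, 0.172]
ft_force: [-13.4, 1.3, 10.3]
grip_width: 0.0616
grip_force: 7.0
```

Call:
servo_tool(steps=[[-0.4, 0.01, 0, 0.004, 0, 0, 0], [-0.4, 0.01, 0, 0.004, 0, 0, 0], [-0.4, 0.01, 0, 0.004, 0, 0, 0]])

```text
t: 19.2
tcp_pos: [0.5853, -0.172, 0.0173]
tcp_rot: [0.006, 0.985, -0.034, 0.171]
ft_force: [-21.9, -0.3, 16.3]
grip_width: 0.0618
grip_force: 11.1
```

```bash
python3 - <<'E'
from h import *
s=telemetry.observe();print(now()[0],s["t"],s["ft_force"],s["wrist_torque"],F(now()[0]))
P=PSI-90
plan(pose(*W(-140,-130),.017,PSI),pose(*W(-140,-130),.11,PSI),pose(*W(-140,-20),.13,P,20,-1),pose(*W(-40,-20),.11,P,20,-1),pose(*W(-40,-25),.017,P,20,-1),pose(*W(-40,-52),.017,P,20,-1))
E
```

```text
[ 0.58525127 -0.17196018  0.01726381] 19.2 [-21.89563787  -0.28692228  16.28237859] [-0.20227402  2.51176598 -0.22460191] [ -82.58304345 -129.6920701 ]
[-0.541, 0.002, -0.191, -0.001, 0.006, 0.002]
--
[0.318, -0.0, -0.874, 0.0, 0.0, 0.0]
--
[0.023, -0.367, -0.063, -0.0, -0.232, -0.678]
[0.194, -0.307, -0.083, 0.0, -0.232, -0.678]
[0.305, -0.171, -0.129, -0.0, -0.232, -0.678]
--
[0.034, 0.5, 0.094, 0.0, 0.0, 0.0]
[0.034, 0.5, 0.094, 0.0, 0.0, 0.0]
--
[0.271, -0.0, 0.891, 0.0, 0.0, 0.0]
--
[-0.254, -0.0, 0.092, 0.0, 0.0, 0.0]
--
```

Call:
servo_tool(steps=[[-0.4, -0.1, 0, -0.036, 0, 0, 0], [-0.4, -0.32, 0, -0.115, 0, 0, 0], [-0.4, -0.541, 0, -0.191, 0, 0, 0], [-0.4, -0.541, 0, -0.191, 0, 0, 0]])

```text
t: 19.6
tcp_pos: [0.5283, -0.1678, 0.0166]
tcp_rot: [0.006, 0.984, -0.035, 0.173]
ft_force: [-0.1, -0.5, 0.3]
grip_width: 0.0618
grip_force: 0.0
```

Call:
servo_tool(steps=[[-0.4, 0.16, 0, -0.437, 0, 0, 0], [-0.4, 0.318, 0, -0.874, 0, 0, 0], [-0.4, 0.318, 0, -0.874, 0, 0, 0]])

```text
t: 19.9
tcp_pos: [0.5332, -0.1699, 0.1161]
tcp_rot: [0.01, 0.983, -0.034, 0.178]
ft_force: [-0.1, 0.1, -0.8]
grip_width: 0.0615
grip_force: 0.0
```

Call:
servo_tool(steps=[[0.5, 0, -0.09, -0.015, 0, -0.058, -0.169], [0.5, 0.01, -0.18, -0.03, 0, -0.117, -0.338], [0.5, 0.02, -0.27, -0.045, 0, -0.175, -0.507], [0.5, 0.023, -0.367, -0.063, 0, -0.232, -0.678], [0.5, 0.023, -0.367, -0.063, 0, -0.232, -0.678]])

```text
t: 20.4
tcp_pos: [0.5339, -0.1306, 0.1166]
tcp_rot: [0.049, 0.97, 0.226, 0.077]
ft_force: [-0.4, -0.6, 0.0]
grip_width: 0.0241
grip_force: 0.0
```

Call:
servo_tool(steps=[[0.5, 0.05, -0.08, -0.02, 0, -0.058, -0.169], [0.5, 0.1, -0.16, -0.04, 0, -0.117, -0.338], [0.5, 0.145, -0.23, -0.06, 0, -0.175, -0.507], [0.5, 0.194, -0.307, -0.083, 0, -0.232, -0.678], [0.5, 0.194, -0.307, -0.083, 0, -0.232, -0.678]])

```text
t: 20.9
tcp_pos: [0.536, -0.0941, 0.1229]
tcp_rot: [0.087, 0.88, 0.467, -0.026]
ft_force: [-0.3, -0.6, -0.3]
grip_width: 0.0218
grip_force: 0.0
```

Call:
servo_tool(steps=[[0.5, 0.08, -0.04, -0.03, 0, -0.058, -0.169], [0.5, 0.16, -0.08, -0.06, 0, -0.117, -0.338], [0.5, 0.23, -0.13, -0.1, 0, -0.175, -0.507], [0.5, 0.305, -0.171, -0.129, 0, -0.232, -0.678], [0.5, 0.305, -0.171, -0.129, 0, -0.232, -0.678]])

```text
t: 21.4
tcp_pos: [0.5381, -0.0577, 0.1292]
tcp_rot: [0.118, 0.721, 0.671, -0.127]
ft_force: [0.1, 0.0, -1.1]
grip_width: 0.022
grip_force: 0.0
```

```bash
python3 - <<'E'
from h import *
s=telemetry.observe();print(now()[0],s["t"],s["ft_force"],F(now()[0]))
P=PSI-90
t=eyes.grab_frame("top");u=eyes.grab_frame("side")
A=cv2.resize(t[150:230,260:360],(400,320),interpolation=cv2.INTER_CUBIC);B=cv2.resize(u[140:220,180:280],(400,320),interpolation=cv2.INTER_CUBIC)
cv2.imwrite("pics/c5.png",np.hstack([A,B])[:,:,::-1])
plan(pose(*W(-40,-20),.11,P,20,-1),pose(*W(-40,-25),.017,P,20,-1),pose(*W(-40,-54),.017,P,20,-1))
E
```

```text
[ 0.53806233 -0.0576817   0.1291712 ] 21.4 [ 0.09998812  0.01242493 -1.14230252] [-137.82019854  -19.08472419]
[0.075, 0.978, 0.182, 0.0, -0.001, -0.006]
--
[0.271, -0.0, 0.891, 0.0, 0.0, 0.0]
--
[-0.272, -0.0, 0.099, 0.0, 0.0, 0.0]
--
```

View pics/c5.png

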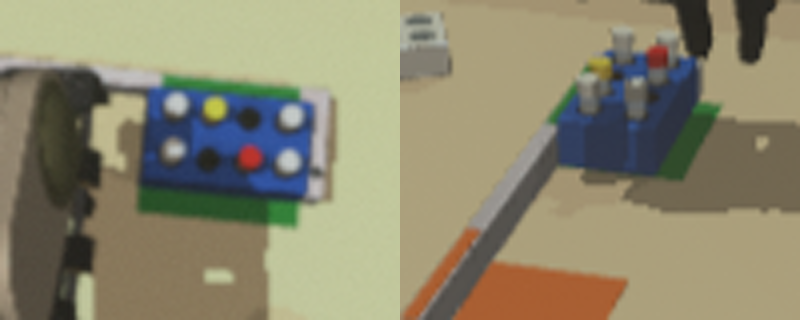

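The block looks flush with both walls in both views: at the fence side around c5 (230,85) and at the end stop around (312,140). I'll press the end once more lightly to make sure.

Call:
servo_tool(steps=[[0.5, 0.02, 0.33, 0.06, 0, 0, 0], [0.5, 0.05, 0.66, 0.12, 0, 0, 0], [0.5, 0.075, 0.978, 0.182, 0, 0, 0], [0.5, 0.075, 0.978, 0.182, 0, 0, 0]])

```text
t: 21.9
tcp_pos: [0.6373, -0.0662, 0.1083]
tcp_rot: [0.118, 0.722, 0.669, -0.127]
ft_force: [-0.7, -0.2, 0.1]
grip_width: 0.0216
grip_force: 0.0
```

Call:
servo_tool(steps=[[0.5, 0.09, 0, 0.3, 0, 0, 0], [0.5, 0.18, 0, 0.6, 0, 0, 0], [0.5, 0.271, 0, 0.891, 0, 0, 0], [0.5, 0.271, 0, 0.891, 0, 0, 0], [0.5, 0.14, 0, 0.94, 0, 0, 0], [0.5, 0.02, 0, 0.985, 0, 0, 0], [0.5, 0.02, 0, 0.985, 0, 0, 0]])

```text
t: 22.6
tcp_pos: [0.6339, -0.0989, 0.0189]
tcp_rot: [0.12, 0.721, 0.67, -0.127]
ft_force: [-1.0, -0.0, -0.1]
grip_width: 0.0221
grip_force: 0.0
```

```bash
python3 - <<'E'
from h import *
s=telemetry.observe();print(now()[0],s["t"],s["ft_force"],F(now()[0]))
plan(pose(*W(-40,-59),.017,PSI-90,20,-1))
E
```

```text
[ 0.63385228 -0.0989041   0.01890904] 22.6 [-0.9670491  -0.01740318 -0.14864819] [-39.33190337 -53.35095821]
[-0.046, -0.007, 0.037, 0.003, 0.002, -0.003]
--
```

Call:
servo_tool(steps=[[0.5, -0.015, 0, 0.012, 0, 0, 0], [0.5, -0.03, 0, 0.024, 0, 0, 0], [0.5, -0.045, 0, 0.03, 0, 0, 0], [0.5, -0.045, 0, 0.03, 0, 0, 0]])

```text
t: 23.0
tcp_pos: [0.633, -0.1015, 0.0157]
tcp_rot: [0.119, 0.72, 0.671, -0.128]
ft_force: [0.9, -0.7, -0.4]
grip_width: 0.0219
grip_force: 0.0
```

Call:
servo_tool(steps=[[0.5, -0.01, 0, 0.004, 0, 0, 0], [0.5, -0.01, 0, 0.004, 0, 0, 0]])

```text
t: 23.2
tcp_pos: [0.633, -0.1026, 0.0156]
tcp_rot: [0.119, 0.72, 0.671, -0.128]
ft_force: [-0.2, 0.6, -0.5]
grip_width: 0.0221
grip_force: 0.0
```

Call:
servo_tool(steps=[[0.5, -0.01, 0, 0.004, 0, 0, 0], [0.5, -0.01, 0, 0.004, 0, 0, 0]])

```text
t: 23.4
tcp_pos: [0.6329, -0.1036, 0.0156]
tcp_rot: [0.119, 0.72, 0.671, -0.128]
ft_force: [0.1, 1.3, 0.6]
grip_width: 0.0222
grip_force: 0.5
```

Call:
servo_tool(steps=[[0.5, -0.01, 0, 0.004, 0, 0, 0], [0.5, -0.015, 0, 0.006, 0, 0, 0], [0.5, -0.015, 0, 0.006, 0, 0, 0]])

```text
t: 23.7
tcp_pos: [0.6329, -0.1043, 0.0156]
tcp_rot: [0.118, 0.72, 0.672, -0.127]
ft_force: [0.7, 6.1, 0.8]
grip_width: 0.0219
grip_force: 3.4
```

Call:
servo_tool(steps=[[0.5, -0.01, 0, 0.004, 0, 0, 0], [0.5, -0.01, 0, 0.004, 0, 0, 0]])

```text
t: 23.9
tcp_pos: [0.6328, -0.1046, 0.0155]
tcp_rot: [0.118, 0.72, 0.672, -0.127]
ft_force: [0.5, 11.9, 2.4]
grip_width: 0.0223
grip_force: 5.6
```

Call:
servo_tool(steps=[[0.5, 0.05, 0, -0.018, 0, 0, 0], [0.5, 0.2, 0, -0.073, 0, 0, 0], [0.5, 0.4, 0, -0.146, 0, 0, 0], [0.5, 0.4, 0, -0.146, 0, 0, 0], [0.5, 0.25, 0, -0.55, 0, 0, 0], [0.5, 0.12, 0, -1.0, 0, 0, 0], [0.5, 0.12, 0, -1.0, 0, 0, 0]])

```text
t: 24.6
tcp_pos: [0.6387, -0.0613, 0.1121]
tcp_rot: [0.123, 0.721, 0.671, -0.124]
ft_force: [0.3, -0.4, 1.1]
grip_width: 0.0217
grip_force: 0.0
```

Call:
servo_tool(steps=[[0.5, -0.05, -0.3, -0.2, 0, 0, 0], [0.5, -0.1, -0.6, -0.4, 0, 0, 0], [0.5, -0.15, -0.95, -0.6, 0, 0, 0], [0.5, -0.15, -0.95, -0.6, 0, 0, 0], [0.5, -0.15, -0.95, -0.6, 0, 0, 0]])

```text
t: 25.1
tcp_pos: [0.5418, -0.048, 0.167]
tcp_rot: [0.119, 0.72, 0.671, -0.127]
ft_force: [-0.7, 0.5, 0.5]
grip_width: 0.022
grip_force: 0.0
```

```bash
python3 - <<'E'
from h import *
t=eyes.grab_frame("top");u=eyes.grab_frame("side")
A=cv2.resize(t[100:300,130:400],(405,300));B=cv2.resize(u[90:320,120:380],(395,349))
A=cv2.copyMakeBorder(A,0,49,0,0,0)
cv2.imwrite("pics/c6.png",np.hstack([A,B])[:,:,::-1])
h=hull(mask(t,(105,120,40),(130,255,255),(225,150,350,245)))
for q in ray("top",cv2.approxPolyDP(h,2.5,True)[:,0],.04):print(F(q))
print(now()[0],telemetry.observe()["t"])
E
```

```text
[ -6.96665229 -70.00621889]
[  -2.49217405 -177.4793862 ]
[ -23.18697034 -197.89067962]
[ -71.55058709 -197.96994377]
[-74.66051612 -72.4878695 ]
[ 0.54205913 -0.04806113  0.16601702] 25.2
```

View pics/c6.png

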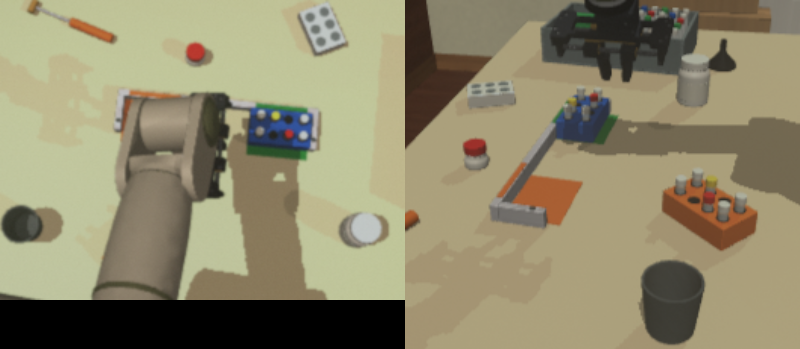

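The block sits in the green corner (c6 left (280,125)), flush with both walls. Both jars and the cup are standing where they were, and the hand is clear.

```bash
python3 -c "
from plant import bot
print(bot.sign_off())"
```

```text
the job is handed in; nothing more can be done
None
```

The blue tube block is in the green bay, flush against both the fence and the end stop by the push forces and the camera views; I handed the job in at about 25 s, with the jars and cup unmoved and the hand clear.

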